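Ratchet down the leg-plate nut

ROBOT

A 7-joint arm with a two-finger parallel gripper is mounted at the origin on the work surface. World frame = base frame: x ahead of the robot, y to its left, z up, the work surface at z = 0. Lengths are in mm, angles in rad, forces in N, time in s.
With the tool pointing down it reaches from about 350 to 775 mm from the base axis. Payload 3.1 kg.
Tool frame: the origin (TCP) lies between the finger pads; the fingertips stand robot.nose_length ahead of it and the grasp point (between the pads) lies 2 mm behind it (robot.nose_length is the distance from the TCP to the fingertips, in mm); z points along the fingers, y is the line along which they close (so a half turn about z gives the same grasp; the last joint's range is limited). The gripper opens to 85 mm and grips with 20 to 120 N. Pads are 22 mm wide; open, the fingers measure 114 mm over their backs; the gripper's body (76 mm by 85 mm) begins 54 mm behind the grasp point. The pads swing forward as they close: fully open they stand 13 mm farther back than shut.
Start: joints at [-1.267, 0.311, 0.014, 1.512, -0.004, 1.319, -0.027], TCP at [186.395, 517.469, 248.304] pointing down, gripper open.
Joint ranges: [-2.7, 2.7], [-0.3, 1.91], [-1.27, 1.3], [0.12, 2.57], [-1.44, 4.58], [0.2, 2.03], [-3.05, 3.05]. Speed limits (rad/s): [2.79, 2.79, 3.14, 3.14, 3.14, 3.14, 3.14].

INTERFACE

Orientations are given as a rotation vector (axis times angle).
In Python, from station import telemetry, cams, robot gives the robot as it stands. The module is installed in compiled form; this text tells all that it offers.
- The arm moves only by the shell command python3 -m crank 'ROWS' [OPENING]. ROWS is JSON, a list that holds one entry, the list of rows, each a list of 4 numbers: the shift along the world's x, y, z in units of 0.25 m (1.0 is 0.25 m), then the turn about the world's z in units of 180 degrees (1.0 is 180 degrees). In form: [[[x, y, z, roll], ...]]. A call has 1 to 5 rows; each row is the pose to reach, as a shift and turn from the pose commanded when the call began, turning the shorter way round; what a row does not reach only later rows make up. A row lasts 1/8 s, in which the tool goes at most 62.5 mm and 10.7 degrees, less where a joint would pass 70% of its speed; a pose out of reach is approached as far as the arm can. A call with a number of a shift or a turn outside -1 to 1 is refused whole. A call with a gripper value outside its range is refused whole. OPENING is the opening, from 0 (shut) to 1 (fully open), set as the call begins (- or left out, the last holds). The fingers move at their own pace and stop on an object; the grip force is fixed at half the most. Time passes only in rows, so rows that repeat a pose let the fingers close. It gives the time, the measured TCP pose, the force, the opening and the grip force at its end, in the units of the state.
- telemetry.sense(): the state, without advancing time (a new reading comes with each control period).
- cams.read_camera(name): name is "side" or "top" or "wrist"; returns a dict with "image" (400x640x3 uint8, red, green, blue), "z_map" (400x640 float32, mm along the optical axis (not along the pixel's ray), 0 where there is no reading), "intrinsics" (3x3 intrinsics, pixels), "R" (3x3) and "t" (3): a world point X has camera coordinates R X + t; the wrist camera has in their place "mount" (4x4, takes a point from camera to tool coordinates, whose origin is the TCP and whose axes are the flange's). Camera axes: x right, y down, z forward; pixel columns grow to the right and rows downward; lengths in mm; the calibration is good to about 2 mm. A picture is of the moment at which its call begins: read the wrist's pose just before it.
- robot.job_done(): hands the job in; it is judged then, once.
The state is a dict: "clock": time; "joint_positions": joint angles; "qvel": joint speeds; "effort": joint torques, N m; "eef_pos": TCP position; "ee_rot": TCP orientation; "ft_force": force on the tool from outside, world axes, zero at the start; "moment": the same for the moment, N m; "width": finger opening in mm; "grasp_force": force on a finger pad.
Only numpy, scipy, OpenCV 4.12 (cv2) and the standard library are available. Lean on these libraries where they do the work, as an engineer would, in place of code of your own. Each camera call takes 0.05 s, during which the arm holds its last target. There are 200 camera calls.

TASK

Pick up the ratcheting ring wrench, fit it fully down over the hex nut in the corner of the upturned cabinet base, and swing it back and forth to run the nut clockwise until it is fully home and nipped up to about 1 newton-metre (hold that briefly; at least 0.7 and never more than 1.5). Keep the other things on the bench where they are, then let go and leave the wrench sitting fully down on the nut.

Things in the scene. Friction and masses are not known exactly. Their poses are not given: they have to be found in the camera images.
- base: Fixed corner of an upturned oak cabinet base: panel 200 mm square, top 18 mm above the bench, with two oak rails, tops at 66 mm, meeting behind the nut. Origin on the nut's axis at bench level; x points away from the rails' corner, z up. Rails run at +45 and -45 deg to x, inner faces 55 mm from the nut's axis: on the nut the handle must point within about 55 deg either side of x.
- stud (a joint): Twist (rad) of the nut's stud and 48 mm washer in its stiff rubber bush, positive clockwise from above, 0 at rest. The bush is a spring of 15 N m per rad: torque on the nut = 15 x this value (0.047 is 0.7 N m, 0.067 is 1 N m, 0.1 is 1.5 N m), so the torque felt at the hand tells it better than the angle. It springs back when let go.
- nut (a joint): Turn (rad) of the nut on the stud, growing clockwise seen from above (tightening). It starts between 0 and 0.7; at 2.8 it is home at its stop. It needs about 0.2 N m to turn and stays where it is left; once home, further turning winds the bush.
- nut_top (a point): Centre of the nut's top, 55.5 mm above the bench; turns with the nut, x axis square to a flat, z up. Steel hex nut 30 mm across flats, 23.5 mm tall, its top 4 mm tapered to 26 mm diameter. Its underside sits on the washer, 32 mm above the bench. The stud, 20 mm diameter, stands 13.5 mm above the nut's top.
- wrench: Steel ratcheting ring wrench, 0.43 kg, flat on the bench: ring 74 mm outside, 25 mm tall; handle 16 mm wide, 24 mm tall, to 165 mm from the ring's axis. Origin on the ring's axis at its underside, x along the handle. Clockwise from above drives; counter-clockwise slips freely (up to 25 deg lost per reversal). Fully down on the nut, its underside rests on the washer, 32 mm above the bench.
- wrench_grip (a point): Point on the wrench handle to hold it, 80 mm from the ring's axis, 12 mm above the wrench's underside.
- socket: Hex insert turning inside the wrench's ring, 31.7 mm across flats, open right through; x axis square to a flat. It drops on the nut when this x and the nut's x differ by a multiple of 60 deg (to about 6 deg). If it lies across the nut's corners, press down with about 5 N and swing clockwise until it drops 20 mm.
- screw_jar: Bystander: lidded glass jar, 56 mm diameter, 75 mm tall; origin under its centre.
- oak_foot: Bystander: tapered turned oak furniture foot, 52 mm diameter, 85 mm tall, standing; origin under its centre.
- driver: Bystander: screwdriver lying on the bench.
There are look-alikes about, which are no part of the job. Of the things like the wrench, leave any that is brown; of the rest the larger one is meant.

How it is judged (in metres and radians):
On the way, in this order (a step that is already met when the one before it is completed fails the run):
1. the wrench is fitted fully down over the nut (z of wrench in the frame of nut_top below -0.0165 m and horizontal distance between wrench and nut_top below 0.004 m and angle between wrench's own z axis and vertical below 0.15 rad), for 0.2 s.
2. the nut is home and held at 0.7 N m or more (value of joint nut above 2.7 rad and value of joint stud above 0.0467 rad and horizontal distance between wrench and nut_top below 0.005 m), for 0.2 s.
At the end, for the whole second after the job is handed in: The nut is home (within 0.15 rad of its stop at 2.8), the bush is unwound (stud below 0.03 rad), and the wrench, let go and at rest, sits down over the nut: its underside within 8 mm of the washer, within 5 mm of the nut's axis, tilted less than 0.2 rad (value of joint nut above 2.65 rad and value of joint stud below 0.03 rad and z of wrench in the frame of nut_top below -0.0155 m and horizontal distance between wrench and nut_top below 0.005 m and angle between wrench's own z axis and vertical below 0.2 rad and linear speed of wrench below 0.03 m/s); the robot touches nothing.
It fails at once if the nut is overtightened (more than 1.5 N m) (value of joint stud above 0.1 rad).
It fails at once if a bystander is moved more than 25 mm (distance of any of screw_jar, oak_foot, driver from where it was at the start of the episode above 0.025 m).
It also fails if it takes over 72 s, if anything falls off the work surface, if the arm or the gripper's body presses on something with over 40 N, if the wrist force passes 120 N, or if a joint passes its speed limit or range.

## Working session

There is one attempt and no reset: what is moved stays moved. The work goes in short steps, Python scripts to look and compute and a shell command to move; the robot and the scene stay as the last step left them, time stands still between calls to the robot, and variables do not carry over. Pictures are saved under pics/ and viewed, at most 10 in all, crops included, and the job is handed in when it is done.

```bash
mkdir -p pics; cat > h.py <<'E'
from station import telemetry, cams, robot
import numpy as np, cv2
from scipy.spatial.transform import Rotation as Rn
def cam(n):
    s=telemetry.sense(); c=cams.read_camera(n)
    if n=="wrist":
        T=np.eye(4); T[:3,:3]=Rn.from_rotvec(s["ee_rot"]).as_matrix(); T[:3,3]=s["eef_pos"]
        M=T@np.array(c["mount"]); 
    else:
        M=np.eye(4); R=np.array(c["R"]); M[:3,:3]=R.T; M[:3,3]=-R.T@np.array(c["t"]).ravel()
    z=c["z_map"]; K=np.array(c["intrinsics"]); v,u=np.mgrid[:400,:640]
    P=np.stack([(u-K[0,2])/K[0,0]*z,(v-K[1,2])/K[1,1]*z,z],-1)@M[:3,:3].T+M[:3,3]
    P[z==0]=np.nan
    return c["image"],P,M,K
def save(n,im): cv2.imwrite("pics/"+n,cv2.cvtColor(im,cv2.COLOR_RGB2BGR))
E
python3 - <<'E'
from h import *
print(telemetry.sense(), robot.nose_length)
for n in("top","side"):
    im,P,M,K=cam(n); save(n+"0.png",im); np.savez(n+"0.npz",im=im,P=P,M=M,K=K); print(n,M,K)
E
```

```text
{'clock': 0.0, 'joint_positions': array([-1.26671557,  0.31173612,  0.01399185,  1.51306107, -0.00440292,
        1.31918725, -0.02717512]), 'qvel': array([ 0.00102348,  0.00160169,  0.00160665, -0.00107291,  0.00220574,
       -0.00207306, -0.00195826]), 'effort': array([-1.00396749e-04, -3.79920602e+01,  1.46243633e-01, -2.30583286e+01,
        1.23203796e-02,  1.39772767e-02, -6.07629872e-06]), 'eef_pos': array([186.16556141, 516.80425021, 247.21366117]), 'ee_rot': array([-0.54023866, -3.09447321,  0.00367549]), 'ft_force': array([-0.38509601, -0.32471659,  0.59343458]), 'moment': array([-0.02559322, -0.0182018 ,  0.00735651]), 'grasp_force': 0.0, 'width': 85.1801916622484} 17.0
top [[-3.11373840e-02 -9.94887290e-01  9.60715569e-02  3.83417306e+02]
 [-9.99132993e-01  3.36389386e-02  2.45292661e-02 -1.84146079e+02]
 [-2.76356003e-02 -9.52244850e-02 -9.95072144e-01  1.02489361e+03]
 [ 0.00000000e+00  0.00000000e+00  0.00000000e+00  1.00000000e+00]] [[408.19631544   0.         321.51230877]
 [  0.         408.19631544 191.56608787]
 [  0.           0.           1.        ]]
side [[ 9.86347952e-01 -9.80116026e-02  1.32330813e-01  3.94405711e+02]
 [-1.64674582e-01 -5.86950603e-01  7.92698727e-01 -8.44778653e+02]
 [-2.20218473e-05 -8.03668287e-01 -5.95077545e-01  5.73482725e+02]
 [ 0.00000000e+00  0.00000000e+00  0.00000000e+00  1.00000000e+00]] [[380.40682944   0.         321.89395296]
 [  0.         380.40682944 200.83865679]
 [  0.           0.           1.        ]]
```

View pics/top0.png

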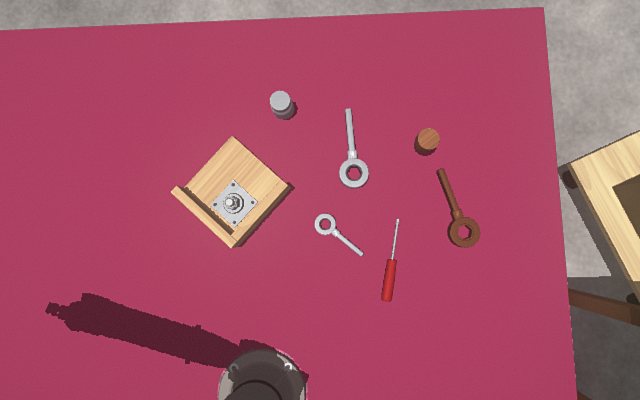

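View pics/side0.png

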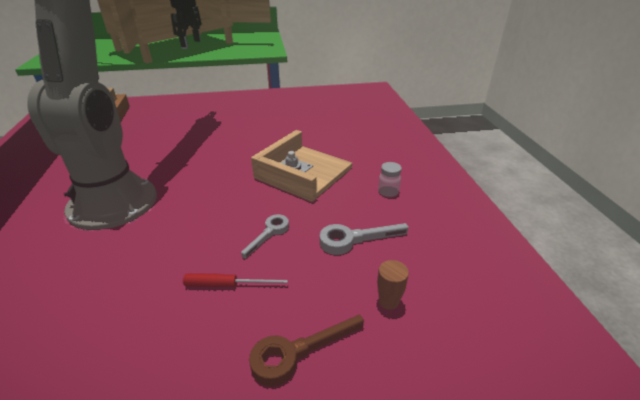

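The top view shows three wrench-like things: a large silver one with its ring at (353,173), a small silver one at (325,225) and a brown one at (463,232). I choose the large silver one. The nut is at (233,203), and the rails meet at the lower corner (235,247), so base x points up the image (about world +x). The jar is at (281,102), the foot at (428,140) and the driver at (392,260).

```bash
python3 - <<'E'
from h import *
d=np.load("top0.npz"); im,P=d["im"],d["P"]
crop=im[85:260,165:375]; save("crop0.png",cv2.resize(crop,None,fx=3.4,fy=3.4,interpolation=cv2.INTER_CUBIC))
for n,(u,v) in dict(nut=(233,203),jar=(281,101),foot=(428,139),handle_end=(349,112),h2=(351,148),ringT=(353,161),ringB=(353,185),ringL=(342,173),ringR=(365,173),c1=(232,139),c2=(289,187),c4=(235,243),c3=(174,190),bench=(320,300)).items(): print(n,P[v,u].round(0))
g=P.reshape(-1,3); c=im.reshape(-1,3).astype(int)
grey=(np.ptp(c,axis=1)<25)
m=grey&(g[:,2]>12)&(g[:,2]<40)&(abs(g[:,1]+265)<60)&(g[:,0]>330)&(g[:,0]<640)
w=g[m]; print(m.sum(), w.min(0),w.max(0), np.median(w,0))
m=(g[:,2]>60)&(g[:,2]<74)&(g[:,0]>200)&(g[:,0]<480)&(abs(g[:,1])<170); r=g[m]; print("rail",len(r))
(_,_),_,_ = b=cv2.minAreaRect(r[:,:2].astype(np.float32)); print(b, cv2.boxPoints(b).round(0).tolist())
ys=r[r[:,1].argsort()]; print(ys[:3].round(),ys[-3:].round(), r[r[:,0].argmin()].round())
E
```

```text
nut [456.  50.  64.]
jar [697. -70.  72.]
foot [ 588. -412.   86.]
handle_end [ 678. -235.   24.]
h2 [ 586. -236.   24.]
ringT [ 553. -240.   25.]
ringB [ 493. -237.   27.]
ringL [ 524. -212.   25.]
ringR [ 522. -268.   29.]
c1 [622.  63.  16.]
c2 [494. -80.  26.]
c4 [362.  47.  64.]
c3 [491. 190.  69.]
bench [ 215. -147.    1.]
856 [ 331.68719982 -275.88418973   12.60839022] [ 639.82684831 -205.8179249    31.61028012] [ 533.8532415  -235.80862081   24.40589791]
rail 1314
((415.8560791015625, 52.5457763671875), (126.82157897949219, 234.45448303222656), 0.0894758552312851) [[352.0, 170.0], [353.0, -65.0], [479.0, -65.0], [479.0, 170.0]]
[[478. -65.  66.]
 [478. -62.  66.]
 [476. -62.  63.]] [[462. 169.  66.]
 [479. 170.  66.]
 [469. 170.  65.]] [352.  55.  61.]
```

View pics/crop0.png

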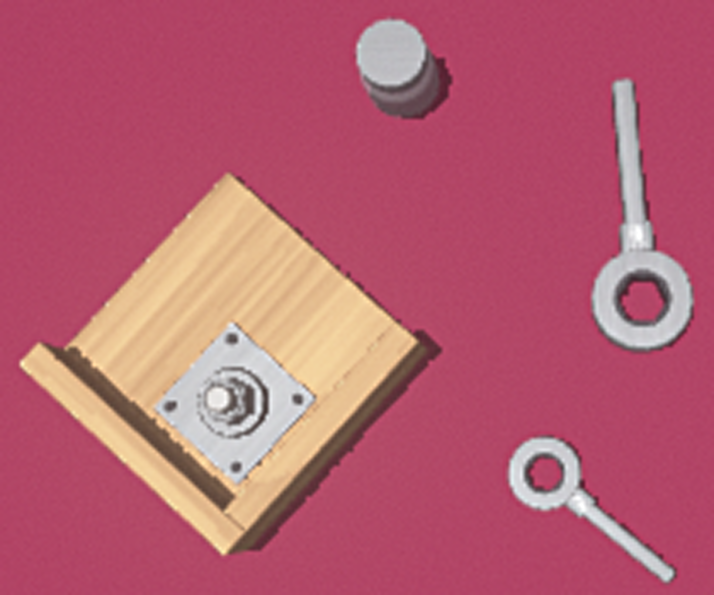

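The crop confirms the large silver ring wrench: ring at about (522,-240), handle along +x, grip near (602,-238). The nut axis is near (449,52). I'll go above the grip.

```bash
python3 -m crank '[[[0.55,-1,0,0.04],[0.55,-1,0,0.04],[0.55,-1,0,0.04],[0.55,-1,0,0.04],[0.55,-1,0,0.04]]]' 1
python3 -m crank '[[[0.55,-1,0,0.04],[0.55,-1,0,0.04],[0.55,-1,0,0.04],[0.55,-1,0,0.04],[0.55,-1,0,0.04]]]'
python3 -m crank '[[[0.55,-1,0,0.04],[0.55,-1,0,0.04],[0.55,-1,0,0.04],[0.55,-1,0,0.04],[0.55,-1,0,0.04]]]'
python3 - <<'E'
from h import *
im,P,M,K=cam("wrist"); save("w0.png",im); np.savez("w0.npz",im=im,P=P,M=M,K=K)
s=telemetry.sense();print(s["joint_positions"],M.round(3))
im,P,M,K=cam("wrist")
g=P.reshape(-1,3);m=(g[:,2]>15)&(g[:,2]<32)&(abs(g[:,1]+238)<50)&(g[:,0]>480)&(g[:,0]<700); w=g[m]
print(len(w),w.min(0),w.max(0))
h=w[w[:,0]>575]; print(cv2.fitLine(h[:,:2].astype(np.float32),cv2.DIST_L2,0,.01,.01).ravel(), np.median(h[:,2]))
r=w[w[:,0]<560]; print(len(r),cv2.minEnclosingCircle(r[:,:2].astype(np.float32)))
E
```

```text
clock: 0.72
eef_pos: [325.2, 263.8, 248.0]
ee_rot: [0.352, 3.122, -0.002]
ft_force: [0.4, 0.7, 0.0]
width: 85.6
grasp_force: 0.0
clock: 1.35
eef_pos: [462.0, 13.6, 248.2]
ee_rot: [0.156, 3.137, -0.002]
ft_force: [-0.6, 0.0, 0.4]
width: 85.4
grasp_force: 0.0
clock: 1.98
eef_pos: [598.8, -236.2, 247.1]
ee_rot: [0.044, -3.139, 0.003]
ft_force: [0.0, 1.2, 0.6]
width: 85.7
grasp_force: 0.0
[-0.00585759  0.56109305  0.60725436  1.23700501 -0.30471556  1.4321826
  2.16324783] [[-2.90000e-02  9.65000e-01  2.61000e-01  5.32692e+02]
 [ 1.00000e+00  2.90000e-02  6.00000e-03 -2.38308e+02]
 [-2.00000e-03  2.61000e-01 -9.65000e-01  3.74010e+02]
 [ 0.00000e+00  0.00000e+00  0.00000e+00  1.00000e+00]]
5131 [ 490.9373564  -276.60666186   15.18829127] [ 691.44230784 -203.56944362   29.85229122]
[ 9.9863112e-01  5.2305784e-02  6.2845746e+02 -2.3503110e+02] 24.958939351455314
3302 ((527.0596313476562, -240.33563232421875), 36.97142028808594)
```

View pics/w0.png

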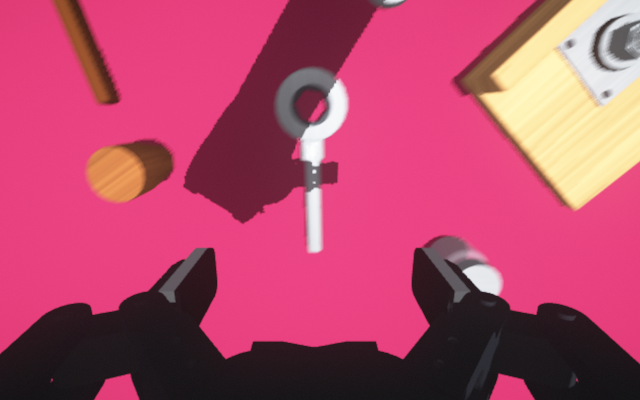

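The wrist view shows the wrench ring at (312,103) and the handle running down to (315,250), well between the fingers. The measured ring radius of 37 mm matches. Descend and grip.

```bash
python3 -m crank '[[[0.033,0,-0.25,0.008],[0.033,0,-0.5,0.008],[0.033,0,-0.7,0.008],[0.033,0,-0.85,0.008],[0.033,0,-0.9,0.008]]]' 1
python3 -m crank '[[[0,0,0,0],[0,0,0,0],[0,0,0,0],[0,0,0,0],[0,0,0,0]]]' 0
python3 -m crank '[[[0,0,0,0],[0,0,0,0],[0,0,0,0],[0,0,0.03,0],[0,0,0.08,0]]]'
```

```text
clock: 2.7
eef_pos: [604.9, -229.8, 20.1]
ee_rot: [0.09, -3.135, -0.006]
ft_force: [0.2, -0.0, 0.1]
width: 85.5
grasp_force: 0.0
clock: 3.32
eef_pos: [608.1, -233.5, 25.1]
ee_rot: [-0.088, 3.138, -0.002]
ft_force: [0.4, -0.4, 6.4]
width: 14.5
grasp_force: 62.6
clock: 3.95
eef_pos: [605.8, -231.4, 42.0]
ee_rot: [0.088, -3.137, -0.003]
ft_force: [0.8, -0.4, -4.2]
width: 14.4
grasp_force: 61.3
```

```bash
python3 -m crank '[[[0,0,0.2,0],[0,0.1,0.4,0],[-0.1,0.3,0.4,0],[-0.2,0.5,0.4,0],[-0.3,0.7,0.4,0]]]'
python3 -m crank '[[[0,0.13,0,0],[0,0.13,0,0],[0,0.13,0,0],[0,0.13,0,0]]]'
cat > look.py <<'E'
from h import *
import sys
print("eef",telemetry.sense()["eef_pos"].round(1),telemetry.sense()["joint_positions"].round(2))
im,P,M,K=cam("wrist"); save(sys.argv[1]+".png",im); np.savez(sys.argv[1]+".npz",im=im,P=P,M=M,K=K)
s=telemetry.sense();print("eef",s["eef_pos"].round(1),"yaw",np.degrees(Rn.from_rotvec(s["ee_rot"]).as_matrix()[:2,1]@[0,0]) if 0 else Rn.from_rotvec(s["ee_rot"]).as_matrix()[:,0].round(3))
print(M.round(2)[:3])
E
python3 look.py w1; python3 -c "
from h import *
for i in range(4): print(cam('wrist')[2][:3,3].round(1), telemetry.sense()['ft_force'].round(1))"
```

```text
clock: 4.58
eef_pos: [530.9, -55.7, 143.5]
ee_rot: [0.088, -3.14, -0.001]
ft_force: [0.7, 1.1, -2.8]
width: 14.2
grasp_force: 61.4
clock: 5.08
eef_pos: [532.2, -27.1, 143.5]
ee_rot: [-0.084, 3.14, -0.002]
ft_force: [0.4, -0.0, -3.4]
width: 14.5
grasp_force: 61.4
eef [532.2 -27.1 143.5] [-0.42  0.4   0.58  1.73 -0.24  1.08  1.86]
eef [532.2 -26.9 143.4] yaw [-0.999 -0.053 -0.   ]
[[-5.0000e-02  9.6000e-01  2.6000e-01  4.6582e+02]
 [ 1.0000e+00  5.0000e-02  1.0000e-02 -3.0960e+01]
 [-0.0000e+00  2.6000e-01 -9.6000e-01  2.7027e+02]]
[465.8 -30.8 270.2] [ 0.8  0.2 -4.1]
[465.8 -30.6 270.1] [-0.6 -0.2 -4.3]
[465.8 -30.4 270.1] [ 0.5 -0.  -4.3]
[465.8 -30.1 270.1] [-0.3  0.4 -4.4]
```

View pics/w1.png

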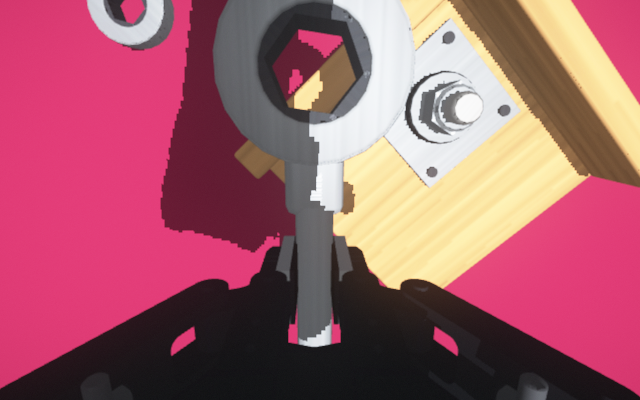

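The ring centre is at about (316,62), the stud at (461,108), the nut's hex around it and the square plate behind. Both are in one image, so I can measure them relative to each other.

```bash
cat > meas.py <<'E'
from h import *
import sys
d=np.load(sys.argv[1]+".npz"); im,P,M,K=d["im"],d["P"],d["M"],d["K"]
z=P[...,2]; W=np.mgrid[:400,:640]
circ=lambda m:(P[m][:,:2].min(0).round(1),P[m][:,:2].max(0).round(1),m.sum())
R=(np.arange(640)[None,:]>380)&(np.arange(400)[:,None]<200)
for n,lo,hi in(("stud",66,72),("nuttop",53,58),("nutcham",50,58),("washer",29,35)):
    m=R&(z>lo)&(z<hi)&(np.hypot(P[...,0]-452,P[...,1]-50)<35)
    q=P[m][:,:2].astype(np.float32); print(n,circ(m),np.array(cv2.minEnclosingCircle(q)[0]).round(1),round(cv2.minEnclosingCircle(q)[1],1))
top=z[20:110,225:405]; print("ring z", np.nanpercentile(top,[2,10,50,90,98]).round(1))
m=(z>100)&(np.arange(400)[:,None]<160); m[:, :205]=0; m[:,430:]=0
zt=np.nanpercentile(z[m],60)
t=m&(abs(z-zt)<3); q=P[t]
A=np.c_[q[:,:2],np.ones(len(q))]; print("plane",np.linalg.lstsq(A,q[:,2],rcond=None)[0].round(3),zt)
# outer circle: fit boundary
mk=t.astype(np.uint8); c=max(cv2.findContours(mk,cv2.RETR_EXTERNAL,cv2.CHAIN_APPROX_NONE)[0],key=len)[:,0]
c=c[(c[:,1]>1)&(c[:,1]<130)]
b=P[c[:,1],c[:,0],:2]; s=np.linalg.lstsq(np.c_[2*b,np.ones(len(b))],(b**2).sum(1),rcond=None)[0]; print("ring",s[:2].round(1),np.sqrt(s[2]+s[:2]@s[:2]).round(1))
# hole hex pixels
hole=((~t)&(np.hypot(P[...,0]-s[0],P[...,1]-s[1])<60)).astype(np.uint8)
hh=np.zeros_like(hole); hh[15:130,255:375]=1
c=max(cv2.findContours((1-mk)*hh,cv2.RETR_EXTERNAL,cv2.CHAIN_APPROX_NONE)[0],key=cv2.contourArea)[:,0].astype(float)
# project hole contour on plane zt
ray=np.c_[(c[:,0]-K[0,2])/K[0,0],(c[:,1]-K[1,2])/K[1,1],np.ones(len(c))]@M[:3,:3].T
X=M[:3,3]+ray*((zt-M[2,3])/ray[:,2])[:,None]; X=X[:,:2]
print("hole",cv2.minEnclosingCircle(X.astype(np.float32)))
for nm,pts in(("socket",X),):
    e=pts-pts.mean(0); ang=np.degrees(np.arctan2(e[:,1],e[:,0]));r=np.hypot(*e.T)
    print(nm,"corner dir mod60",np.degrees(np.angle((r**8*np.exp(6j*np.radians(ang))).sum()))/6)
E
python3 meas.py w1; python3 - <<'E'
import cv2; i=cv2.imread('pics/w1.png'); cv2.imwrite('pics/w1c.png',cv2.resize(i[50:160,395:520],None,fx=5,fy=5,interpolation=cv2.INTER_CUBIC))
E
```

```text
stud (array([450.7,  49.3]), array([470.3,  69.2]), np.int64(897)) [460.5  59.4] 10.1
nuttop (array([443.5,  43.9]), array([477.4,  74.3]), np.int64(865)) [460.4  59.1] 17.0
nutcham (array([443.2,  43.9]), array([477.4,  74.6]), np.int64(1031)) [460.5  59.1] 17.4
washer (array([435.7,  34.5]), array([485. ,  78.9]), np.int64(1563)) [460.5  58.9] 24.9
ring z [  0.4   1.5 143.4 145.4 146.1]
plane [1.00000e-02 0.00000e+00 1.40203e+02] 144.8462613988704
ring [451.  -32.3] 36.2
hole ((451.01556396484375, -32.20492172241211), 17.769023895263672)
socket corner dir mod60 24.598266191691124
```

View pics/w1c.png

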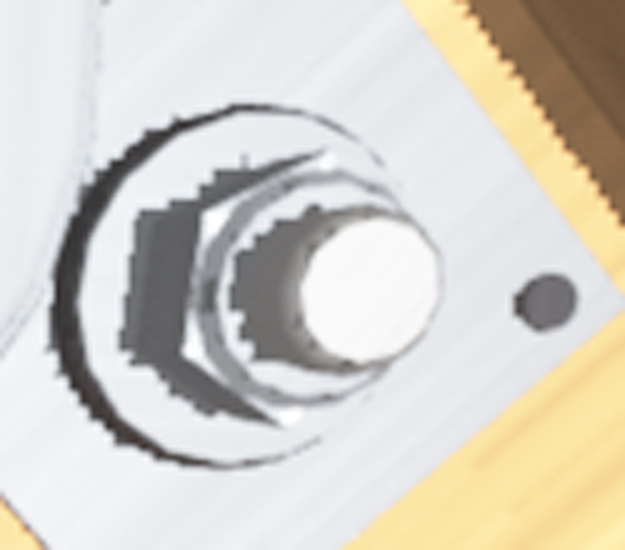

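The nut centre is (460.5,59.2) (stud radius 10, washer radius 24.5, both as given). The nut's corners are at about -6°, the socket's at about 24.6°, so a turn of about +30° aligns them and also leaves the handle free to swing clockwise. Move over the nut with that turn and check.

```bash
python3 -m crank '[[[0,0.15,0,0.05],[0,0.3,0,0.1],[-0.018,0.45,0,0.15],[-0.018,0.528,0,0.17],[-0.018,0.528,0,0.17]]]'
python3 look.py w2; sed -i 's/^R=.*/R=np.ones((400,640),bool)/; s/P\[...,1\]-50/P[...,1]-56/' meas.py; python3 meas.py w2
```

```text
clock: 5.95
eef_pos: [527.7, 108.3, 143.2]
ee_rot: [-0.917, 3.005, 0.0]
ft_force: [0.2, -1.1, -5.4]
width: 14.4
grasp_force: 61.4
eef [527.7 108.3 143.2] [-0.56  0.39  0.42  1.71 -0.18  1.08  2.09]
eef [527.9 105.8 143.2] yaw [-0.832 -0.555  0.001]
[[-5.6000e-01  8.0000e-01  2.2000e-01  4.7258e+02]
 [ 8.3000e-01  5.4000e-01  1.5000e-01  7.0770e+01]
 [-0.0000e+00  2.6000e-01 -9.6000e-01  2.6996e+02]]
stud (array([450.6,  49.9]), array([470.4,  69.6]), np.int64(933)) [460.6  59.8] 10.0
nuttop (array([443.9,  44.6]), array([477.9,  74.7]), np.int64(1044)) [460.8  59.8] 17.1
nutcham (array([443.8,  44.6]), array([477.9,  74.7]), np.int64(1146)) [460.8  59.8] 17.1
washer (array([436. ,  34.8]), array([481.6,  82.1]), np.int64(1431)) [459.2  59. ] 24.6
ring z [ 22.7  32.3 143.1 145.1 145.7]
plane [8.00000e-03 7.00000e-03 1.40344e+02] 144.5256322445288
ring [460.3  62.1] 36.2
hole ((460.3026428222656, 62.157020568847656), 17.76967430114746)
socket corner dir mod60 -5.07392257589821
```

View pics/w2.png

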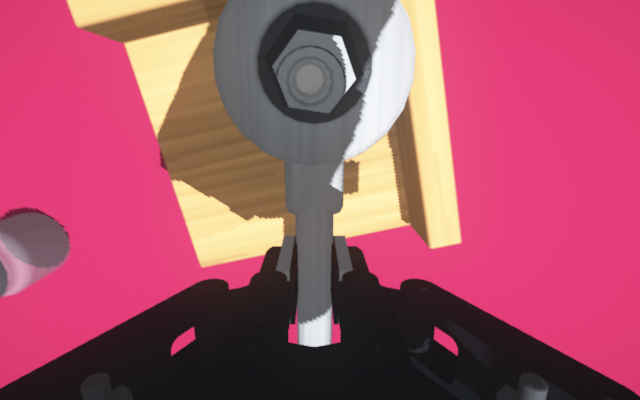

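The hex nut shows inside the socket, near centre at (311,75), with its corners lined up. I'll measure again now the arm has settled.

```bash
python3 look.py w3; python3 meas.py w3
```

```text
eef [527.9 105.8 143.2] [-0.55  0.39  0.43  1.71 -0.18  1.08  2.09]
eef [528.  104.5 143.3] yaw [-0.833 -0.554  0.001]
[[-5.6000e-01  8.0000e-01  2.2000e-01  4.7262e+02]
 [ 8.3000e-01  5.4000e-01  1.4000e-01  6.8710e+01]
 [-0.0000e+00  2.6000e-01 -9.7000e-01  2.7007e+02]]
stud (array([450.9,  49.8]), array([470.4,  69.3]), np.int64(921)) [460.6  59.6] 9.9
nuttop (array([443.8,  44.7]), array([477.8,  74.7]), np.int64(1046)) [460.8  59.7] 17.0
nutcham (array([443.3,  44.6]), array([477.8,  74.7]), np.int64(1140)) [460.6  59.6] 17.3
washer (array([435.9,  34.9]), array([481.6,  80.3]), np.int64(1346)) [459.1  58.8] 24.8
ring z [ 22.7  30.3 143.2 145.2 145.8]
plane [8.00000e-03 5.00000e-03 1.40653e+02] 144.65843861228473
ring [460.3  59.9] 36.2
hole ((460.44647216796875, 59.96996307373047), 17.75662612915039)
socket corner dir mod60 -4.615651012379633
```

```bash
python3 -m crank '[[[0.002,0.002,-0.1,0],[0.002,0.002,-0.19,0],[0.002,0.002,-0.23,0],[0.002,0.002,-0.25,0],[0.002,0.002,-0.25,0]]]'
python3 -m crank '[[[0,0,-0.02,0],[0,0,-0.03,0],[0,0,-0.04,0],[0,0,-0.05,0],[0,0,-0.05,0]]]'
python3 -c "
from h import *
im,P,M,K=cam('wrist');s=telemetry.sense();print(s['eef_pos'].round(1),s['ft_force'].round(1),s['moment'].round(2)); m=(P[...,2]>45)&(np.arange(400)[:,None]<160);m[:,:205]=0;m[:,430:]=0
q=P[m&(P[...,2]<100)]; print(np.nanpercentile(q[:,2],[5,25,50,75,95]))"
```

```text
clock: 6.68
eef_pos: [528.5, 106.9, 81.1]
ee_rot: [-0.912, 3.006, -0.001]
ft_force: [0.2, -0.1, -3.9]
width: 14.4
grasp_force: 61.3
clock: 7.3
eef_pos: [527.9, 107.0, 67.6]
ee_rot: [0.914, -3.005, 0.001]
ft_force: [-0.1, -1.3, -3.9]
width: 14.3
grasp_force: 61.4
[527.9 107.   67.7] [ 0.5 -2.5 -5.2] [-0.35 -0.28  0.13]
[54.65353545 68.97544777 70.03109993 70.697628   71.50659308]
```

The underside is at about 45 mm, so it has dropped past the nut's top without resistance. Continue down.

```bash
python3 -m crank '[[[0,-0.003,-0.015,0],[0,-0.004,-0.03,0],[0,-0.005,-0.04,0],[0,-0.005,-0.047,0],[0,-0.005,-0.05,0]]]'
python3 -m crank '[[[0,0,0,0],[0,0,0,0]]]'
python3 -c "
from h import *
im,P,M,K=cam('wrist');s=telemetry.sense();print(s['eef_pos'].round(1),s['ft_force'].round(1),s['moment'].round(2)); 
d=(np.hypot(P[...,0]-461,P[...,1]-59.6)<34)&(np.hypot(P[...,0]-461,P[...,1]-59.6)>21)
q=P[d&(P[...,2]>45)]; print(np.linalg.lstsq(np.c_[q[:,:2]-[461,59.6],np.ones(len(q))],q[:,2],rcond=None)[0].round(3))
c=(np.hypot(P[...,0]-461,P[...,1]-59.6)<45)&(P[...,2]>50)&(P[...,2]<61);q=P[c];print(cv2.minEnclosingCircle(q[:,:2].astype(np.float32)))"
```

```text
clock: 7.98
eef_pos: [528.1, 106.6, 55.7]
ee_rot: [0.914, -3.006, -0.001]
ft_force: [-0.6, 0.2, -3.6]
width: 14.6
grasp_force: 61.4
clock: 8.22
eef_pos: [528.1, 106.4, 55.9]
ee_rot: [-0.914, 3.006, 0.0]
ft_force: [0.3, -0.5, -4.0]
width: 14.3
grasp_force: 61.4
[528.2 106.4  55.9] [ 0.1  0.8 -3.9] [ 0.05 -0.12  0.03]
[-1.1000e-02 -9.0000e-03  5.8849e+01]
((465.0629577636719, 63.19047927856445), 39.93899917602539)
```

It's down: underside about 33.8 mm, against 32 resting. I'll work out the swing rows, pivoting on the nut axis.

```bash
cat > arc.py <<'E'
import sys; from math import *
def arc(t0,t1,step,r=82.1):
    n=ceil(abs(t1-t0)/step-1e-6); L=[]
    for i in range(1,n+1):
        t=t0+(t1-t0)*i/n
        L.append([round(r*(cos(radians(t))-cos(radians(t0)))/250,3),round(r*(sin(radians(t))-sin(radians(t0)))/250,3),0,round((t-t0)/180,4)])
    print(t0,t1,L)
if __name__=="__main__":
    a=[float(x) for x in sys.argv[1:]]
    for p,q in zip(a[1:-1],a[2:]): arc(p,q,a[0])
E
cat > t.py <<'E'
from h import *
import sys
L=float(sys.argv[1]) if len(sys.argv)>1 else 9
s=telemetry.sense();f,m,p=s["ft_force"],s["moment"],s["eef_pos"]
r=(p[:2]-[460.7,59.6])/1000; T=r[0]*f[1]-r[1]*f[0]+m[2]
yaw=np.degrees(np.arctan2(*-Rn.from_rotvec(s["ee_rot"]).as_matrix()[1::-1,0]))
print("T %.2f Mz %.2f F %s ang %.1f rad %.1f yaw %.1f z %.1f clk %.1f"%(T,m[2],f.round(1),np.degrees(np.arctan2(r[1],r[0])),1000*np.hypot(*r),yaw,p[2],s["clock"]))
sys.exit(abs(T)>L)
E
python3 t.py; python3 arc.py 8 34.7 -5.3 -45.3 ; python3 arc.py 9 -45.3 -0.3 44.7 -0.3 -45.3; python3 arc.py 1 0 -4
```

```text
T 0.08 Mz 0.03 F [ 0.1  0.8 -3.9] ang 34.7 rad 82.1 yaw 33.8 z 55.9 clk 8.3
34.7 -5.3 [[0.023, -0.039, 0, -0.0444], [0.041, -0.082, 0, -0.0889], [0.053, -0.126, 0, -0.1333], [0.058, -0.171, 0, -0.1778], [0.057, -0.217, 0, -0.2222]]
-5.3 -45.3 [[-0.007, -0.045, 0, -0.0444], [-0.021, -0.089, 0, -0.0889], [-0.041, -0.13, 0, -0.1333], [-0.066, -0.169, 0, -0.1778], [-0.096, -0.203, 0, -0.2222]]
-45.3 -0.3 [[0.034, 0.039, 0, 0.05], [0.061, 0.083, 0, 0.1], [0.081, 0.13, 0, 0.15], [0.093, 0.18, 0, 0.2], [0.097, 0.232, 0, 0.25]]
-0.3 44.7 [[-0.004, 0.051, 0, 0.05], [-0.016, 0.102, 0, 0.1], [-0.035, 0.149, 0, 0.15], [-0.062, 0.193, 0, 0.2], [-0.095, 0.233, 0, 0.25]]
44.7 -0.3 [[0.033, -0.039, 0, -0.05], [0.06, -0.083, 0, -0.1], [0.079, -0.131, 0, -0.15], [0.091, -0.181, 0, -0.2], [0.095, -0.233, 0, -0.25]]
-0.3 -45.3 [[-0.004, -0.051, 0, -0.05], [-0.017, -0.101, 0, -0.1], [-0.037, -0.149, 0, -0.15], [-0.064, -0.193, 0, -0.2], [-0.097, -0.232, 0, -0.25]]
0.0 -4.0 [[-0.0, -0.006, 0, -0.0056], [-0.0, -0.011, 0, -0.0111], [-0.0, -0.017, 0, -0.0167], [-0.001, -0.023, 0, -0.0222]]False
```

Stroke 1, part 1 (40° clockwise), easing down 1 mm.

```bash
python3 -m crank '[[[0.023,-0.039,-0.004,-0.044],[0.041,-0.082,-0.004,-0.089],[0.053,-0.126,-0.004,-0.133],[0.058,-0.171,-0.004,-0.178],[0.057,-0.217,-0.004,-0.222]]]'; python3 t.py; python3 look.py w4
```

```text
clock: 8.9
eef_pos: [542.0, 51.7, 55.1]
ee_rot: [-0.173, -3.136, -0.0]
ft_force: [-1.8, 0.1, -1.8]
width: 14.5
grasp_force: 61.7
T 0.27 Mz 0.28 F [-1.8  0.1 -1.8] ang -5.5 rad 81.6 yaw -6.3 z 55.1 clk 8.9
eef [542.   51.7  55.1] [-0.54  0.54  0.57  1.79 -0.35  0.92  1.64]
eef [541.8  50.4  55.1] yaw [-0.993  0.116  0.001]
[[ 1.1000e-01  9.6000e-01  2.6000e-01  4.7609e+02]
 [ 9.9000e-01 -1.0000e-01 -3.0000e-02  5.8500e+01]
 [-0.0000e+00  2.6000e-01 -9.7000e-01  1.8199e+02]]False
```

View pics/w4.png

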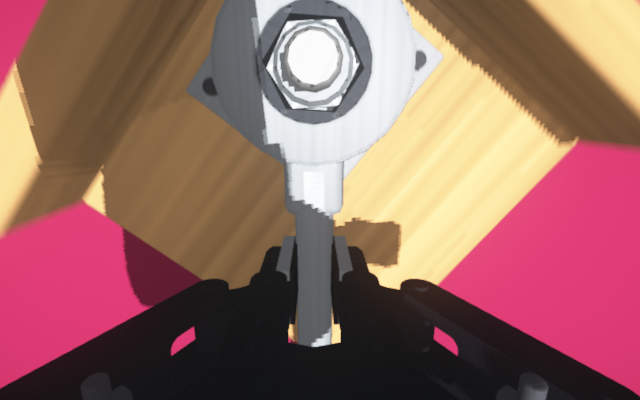

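The ring is seated, with the stud and nut tip centred in the socket at (313,58), and the felt torque is about 0.27 N m, which is the nut turning. Finish this stroke, swing back, then drive the first 45° of stroke 2. The total by then stays at or below 125°, so I'll hold the second half for guarded steps.

```bash
python3 -m crank '[[[-0.007,-0.045,0,-0.044],[-0.021,-0.089,0,-0.089],[-0.041,-0.13,0,-0.133],[-0.066,-0.169,0,-0.178],[-0.096,-0.203,0,-0.222]]]'; python3 t.py
python3 -m crank '[[[0.034,0.039,0,0.05],[0.061,0.083,0,0.1],[0.081,0.13,0,0.15],[0.093,0.18,0,0.2],[0.097,0.232,0,0.25]]]'; python3 t.py
python3 -m crank '[[[-0.004,0.051,0,0.05],[-0.016,0.102,0,0.1],[-0.035,0.149,0,0.15],[-0.062,0.193,0,0.2],[-0.095,0.233,0,0.25]]]'; python3 t.py
```

```text
clock: 9.57
eef_pos: [517.7, 1.6, 55.1]
ee_rot: [-1.23, -2.889, -0.0]
ft_force: [-3.0, 1.0, -0.6]
width: 14.5
grasp_force: 61.9
T 0.23 Mz 0.34 F [-3.   1.  -0.6] ang -45.5 rad 81.3 yaw -46.1 z 55.1 clk 9.6
clock: 10.2
eef_pos: [542.4, 59.5, 55.1]
ee_rot: [-0.018, -3.141, 0.0]
ft_force: [-1.4, -1.1, -1.9]
width: 14.3
grasp_force: 61.8
T -0.04 Mz 0.04 F [-1.4 -1.1 -1.9] ang -0.1 rad 81.7 yaw -0.7 z 55.1 clk 10.2
clock: 10.82
eef_pos: [519.0, 117.7, 55.3]
ee_rot: [-1.185, 2.909, -0.001]
ft_force: [-1.4, -0.9, -2.2]
width: 14.4
grasp_force: 61.7
T 0.09 Mz 0.06 F [-1.4 -0.9 -2.2] ang 44.9 rad 82.3 yaw 44.3 z 55.3 clk 10.8False
False
False
```

```bash
python3 -m crank '[[[0.033,-0.039,0,-0.05],[0.06,-0.083,0,-0.1],[0.079,-0.131,0,-0.15],[0.091,-0.181,0,-0.2],[0.091,-0.181,0,-0.2]]]'; python3 t.py; python3 arc.py 2 8.7 4.7 0.7 -3.3 -7.3 -11.3 -15.3 -19.3 -23.3 -27.3 -31.3 -35.3 -39.3 -43.3 -47.3
```

```text
clock: 11.45
eef_pos: [541.5, 72.0, 55.1]
ee_rot: [0.22, -3.134, -0.0]
ft_force: [-1.8, -1.1, -1.2]
width: 14.6
grasp_force: 61.8
T 0.11 Mz 0.18 F [-1.8 -1.1 -1.2] ang 8.8 rad 81.8 yaw 8.0 z 55.1 clk 11.4
8.7 4.7 [[0.002, -0.011, 0, -0.0111], [0.003, -0.023, 0, -0.0222]]
4.7 0.7 [[0.001, -0.011, 0, -0.0111], [0.001, -0.023, 0, -0.0222]]
0.7 -3.3 [[-0.0, -0.011, 0, -0.0111], [-0.001, -0.023, 0, -0.0222]]
-3.3 -7.3 [[-0.001, -0.011, 0, -0.0111], [-0.002, -0.023, 0, -0.0222]]
-7.3 -11.3 [[-0.002, -0.011, 0, -0.0111], [-0.004, -0.023, 0, -0.0222]]
-11.3 -15.3 [[-0.002, -0.011, 0, -0.0111], [-0.005, -0.022, 0, -0.0222]]
-15.3 -19.3 [[-0.003, -0.011, 0, -0.0111], [-0.007, -0.022, 0, -0.0222]]
-19.3 -23.3 [[-0.004, -0.011, 0, -0.0111], [-0.008, -0.021, 0, -0.0222]]
-23.3 -27.3 [[-0.005, -0.01, 0, -0.0111], [-0.01, -0.021, 0, -0.0222]]
-27.3 -31.3 [[-0.005, -0.01, 0, -0.0111], [-0.011, -0.02, 0, -0.0222]]
-31.3 -35.3 [[-0.006, -0.01, 0, -0.0111], [-0.013, -0.019, 0, -0.0222]]
-35.3 -39.3 [[-0.007, -0.009, 0, -0.0111], [-0.014, -0.018, 0, -0.0222]]
-39.3 -43.3 [[-0.007, -0.009, 0, -0.0111], [-0.015, -0.017, 0, -0.0222]]
-43.3 -47.3 [[-0.008, -0.008, 0, -0.0111], [-0.016, -0.016, 0, -0.0222]]False
```

```bash
c="python3 -m crank"; q(){ python3 t.py 0.45; }
python3 -m crank '[[[0.002,-0.011,0,-0.011],[0.003,-0.023,0,-0.022],[0.003,-0.023,0,-0.022]]]' >/dev/null && q &&
python3 -m crank '[[[0.001,-0.011,0,-0.011],[0.001,-0.023,0,-0.022],[0.001,-0.023,0,-0.022]]]' >/dev/null && q &&
python3 -m crank '[[[0,-0.011,0,-0.011],[-0.001,-0.023,0,-0.022],[-0.001,-0.023,0,-0.022]]]' >/dev/null && q &&
python3 -m crank '[[[-0.001,-0.011,0,-0.011],[-0.002,-0.023,0,-0.022],[-0.002,-0.023,0,-0.022]]]' >/dev/null && q &&
python3 -m crank '[[[-0.002,-0.011,0,-0.011],[-0.004,-0.023,0,-0.022],[-0.004,-0.023,0,-0.022]]]' >/dev/null && q &&
python3 -m crank '[[[-0.002,-0.011,0,-0.011],[-0.005,-0.022,0,-0.022],[-0.005,-0.022,0,-0.022]]]' >/dev/null && q &&
python3 -m crank '[[[-0.003,-0.011,0,-0.011],[-0.007,-0.022,0,-0.022],[-0.007,-0.022,0,-0.022]]]' >/dev/null && q
```

```text
T 0.29 Mz 0.31 F [-1.3 -0.4  0.8] ang 4.8 rad 81.8 yaw 4.0 z 54.9 clk 11.8False
```

```bash
sed -i 's/sys.exit(.*/sys.exit(int(abs(T)>L))/' t.py; q(){ python3 t.py 0.45; }
python3 -m crank '[[[0.001,-0.011,0,-0.011],[0.001,-0.023,0,-0.022],[0.001,-0.023,0,-0.022]]]' >/dev/null && q &&
python3 -m crank '[[[0,-0.011,0,-0.011],[-0.001,-0.023,0,-0.022],[-0.001,-0.023,0,-0.022]]]' >/dev/null && q &&
python3 -m crank '[[[-0.001,-0.011,0,-0.011],[-0.002,-0.023,0,-0.022],[-0.002,-0.023,0,-0.022]]]' >/dev/null && q &&
python3 -m crank '[[[-0.002,-0.011,0,-0.011],[-0.004,-0.023,0,-0.022],[-0.004,-0.023,0,-0.022]]]' >/dev/null && q &&
python3 -m crank '[[[-0.002,-0.011,0,-0.011],[-0.005,-0.022,0,-0.022],[-0.005,-0.022,0,-0.022]]]' >/dev/null && q &&
python3 -m crank '[[[-0.003,-0.011,0,-0.011],[-0.007,-0.022,0,-0.022],[-0.007,-0.022,0,-0.022]]]' >/dev/null && q
```

```text
T 0.22 Mz 0.30 F [-1.4 -1.1  1.9] ang 0.8 rad 81.8 yaw -0.1 z 54.8 clk 12.2
T 0.27 Mz 0.28 F [-2.8  0.1  1.6] ang -3.2 rad 81.8 yaw -4.0 z 54.8 clk 12.6
T 0.28 Mz 0.28 F [-3.   0.4  1.9] ang -7.3 rad 81.7 yaw -8.0 z 54.8 clk 12.9
T 0.18 Mz 0.14 F [-3.7  1.3  1.7] ang -11.3 rad 81.6 yaw -11.9 z 54.8 clk 13.3
T 0.27 Mz 0.18 F [-3.8  2.2  2.1] ang -15.3 rad 81.6 yaw -15.9 z 54.8 clk 13.7
T 0.21 Mz 0.13 F [-3.5  2.2  2.5] ang -19.3 rad 81.6 yaw -19.9 z 54.7 clk 14.1
```

```bash
q(){ python3 t.py 0.45; }
python3 -m crank '[[[-0.004,-0.011,0,-0.011],[-0.008,-0.021,0,-0.022],[-0.008,-0.021,0,-0.022]]]' >/dev/null && q &&
python3 -m crank '[[[-0.005,-0.01,0,-0.011],[-0.01,-0.021,0,-0.022],[-0.01,-0.021,0,-0.022]]]' >/dev/null && q &&
python3 -m crank '[[[-0.005,-0.01,0,-0.011],[-0.011,-0.02,0,-0.022],[-0.011,-0.02,0,-0.022]]]' >/dev/null && q &&
python3 -m crank '[[[-0.006,-0.01,0,-0.011],[-0.013,-0.019,0,-0.022],[-0.013,-0.019,0,-0.022]]]' >/dev/null && q &&
python3 -m crank '[[[-0.007,-0.009,0,-0.011],[-0.014,-0.018,0,-0.022],[-0.014,-0.018,0,-0.022]]]' >/dev/null && q &&
python3 -m crank '[[[-0.007,-0.009,0,-0.011],[-0.015,-0.017,0,-0.022],[-0.015,-0.017,0,-0.022]]]' >/dev/null && q
```

```text
T 0.25 Mz 0.20 F [-4.3  2.5  1.5] ang -23.3 rad 81.6 yaw -23.9 z 54.7 clk 14.4
T 0.23 Mz 0.13 F [-4.5  3.6  1. ] ang -27.3 rad 81.5 yaw -27.8 z 54.8 clk 14.8
T 0.43 Mz 0.36 F [-3.8  3.3  1.1] ang -31.0 rad 81.5 yaw -31.7 z 54.8 clk 15.2
T 0.72 Mz 0.56 F [-3.3  4.6  0.6] ang -34.6 rad 81.5 yaw -35.6 z 54.9 clk 15.6
```

Home was felt near -29° and the torque is rising. Hold, then creep 1.5° at a time.

```bash
python3 -m crank '[[[0,0,0,0]]]' >/dev/null; python3 t.py; python3 -m crank '[[[-0.005,-0.007,0,-0.008],[-0.005,-0.007,0,-0.008]]]' >/dev/null; python3 t.py;python3 t.py 0.9 && python3 -m crank '[[[-0.005,-0.007,0,-0.008],[-0.005,-0.007,0,-0.008]]]' >/dev/null; python3 t.py; python3 look.py w5; python3 meas.py w5 2>&1 | tail -4
```

```text
T 0.79 Mz 0.62 F [-2.9  4.5  2. ] ang -34.5 rad 81.5 yaw -35.6 z 54.9 clk 15.7
T 0.98 Mz 0.76 F [-2.3  5.1  1.3] ang -35.8 rad 81.5 yaw -37.0 z 54.9 clk 15.9
T 0.98 Mz 0.76 F [-2.3  5.1  1.3] ang -35.8 rad 81.5 yaw -37.0 z 54.9 clk 15.9
T 0.98 Mz 0.76 F [-2.3  5.1  1.3] ang -35.8 rad 81.5 yaw -37.0 z 54.9 clk 15.9
eef [526.8  11.9  54.9] [-0.58  0.54  0.71  1.84 -0.44  0.92  1.25]
eef [526.8  11.9  54.9] yaw [-0.799  0.601 -0.   ]
[[ 6.0000e-01  7.7000e-01  2.1000e-01  4.7352e+02]
 [ 8.0000e-01 -5.8000e-01 -1.6000e-01  5.1100e+01]
 [ 0.0000e+00  2.6000e-01 -9.6000e-01  1.8167e+02]]
  File "meas.py", line 16, in <module>
    mk=t.astype(np.uint8); c=max(cv2.findContours(mk,cv2.RETR_EXTERNAL,cv2.CHAIN_APPROX_NONE)[0],key=len)[:,0]
                             ~~~^^^^^^^^^^^^^^^^^^^^^^^^^^^^^^^^^^^^^^^^^^^^^^^^^^^^^^^^^^^^^^^^^^^^^^^^^
ValueError: max() iterable argument is empty
```

```bash
python3 -m crank '[[[0,0,0,0],[0,0,0,0],[0,0,0,0]]]' >/dev/null; python3 t.py; python3 - <<'E'
from h import *
for f in("w4","w5"):
    d=np.load(f+".npz"); P,M,K=d["P"],d["M"],d["K"]
    # handle centreline in image, rows 165..225 : edges by depth>48mm height
    z=P[...,2]; r=P[..., :2]-[460.7,59.6]; rr=np.hypot(r[...,0],r[...,1])
    m=(z>50)&(z<62)&(rr>45)&(rr<70)&(np.abs(np.arange(640)[None]-316)<40)
    q=r[m]; L=cv2.fitLine(q.astype(np.float32),cv2.DIST_HUBER,0,.01,.01).ravel(); print(f,m.sum(),"handle ang",np.degrees(np.arctan(L[1]/L[0])).round(1),"mean dir",np.degrees(np.arctan2(*q.mean(0)[::-1])).round(1))
    t=(z>55)&(z<62)&(rr>22)&(rr<34); q=P[t]; print("ring plane",np.linalg.lstsq(np.c_[q[:,:2]-[460.7,59.6],np.ones(len(q))],q[:,2],rcond=None)[0].round(3), len(q))
    t=(z>66)&(z<73)&(rr<14); print("stud",cv2.minEnclosingCircle(P[t][:,:2].astype(np.float32)))
    t=(z>54)&(z<63)&(rr<42)&(rr>15); c=P[t][:,:2]
    print("ring", cv2.minEnclosingCircle(c.astype(np.float32)))
E
```

```text
T 0.91 Mz 0.67 F [-2.5  5.4  0.9] ang -35.8 rad 81.5 yaw -37.0 z 54.9 clk 16.4
w4 2770 handle ang -7.5 mean dir -6.0
ring plane [-1.9000e-02  3.0000e-03  5.8517e+01] 13154
stud ((460.20892333984375, 59.654449462890625), 10.065751075744629)
ring ((464.331787109375, 59.249732971191406), 38.44935607910156)
w5 2752 handle ang -35.3 mean dir -36.3
ring plane [-1.800e-02  1.400e-02  5.853e+01] 13151
stud ((460.2094421386719, 59.57991409301758), 10.012054443359375)
ring ((463.5545654296875, 57.383766174316406), 38.484378814697266)
```

Torque is about 0.95 N m and has been held for about a second. Swing back to unwind, to near 0° where the fingers have room to open.

```bash
python3 arc.py 8 -36.8 0
```

```text
-36.8 0.0 [[0.023, 0.035, 0, 0.0409], [0.041, 0.073, 0, 0.0818], [0.055, 0.113, 0, 0.1227], [0.063, 0.155, 0, 0.1636], [0.065, 0.197, 0, 0.2044]]
```

```bash
python3 -m crank '[[[0.023,0.035,0,0.041],[0.041,0.073,0,0.082],[0.055,0.113,0,0.123],[0.063,0.155,0,0.164],[0.065,0.197,0,0.204]]]' >/dev/null; python3 t.py
python3 -m crank '[[[0,0,0,0],[0,0,0,0],[0,0,0,0],[0,0,0,0],[0,0,0,0]]]' 1; python3 t.py
```

```text
T -0.02 Mz -0.15 F [-2.4  1.6  2.6] ang -0.5 rad 82.1 yaw -0.4 z 54.8 clk 17.0
clock: 17.62
eef_pos: [542.5, 59.5, 54.8]
ee_rot: [0.011, 3.141, -0.0]
ft_force: [-0.5, -0.5, -0.1]
width: 85.1
grasp_force: 0.0
T -0.04 Mz 0.00 F [-0.5 -0.5 -0.1] ang -0.1 rad 81.8 yaw -0.4 z 54.8 clk 17.6
```

```bash
python3 -m crank '[[[0,0,0.1,0],[0,0,0.25,0],[0,0,0.4,0],[0,0,0.5,0],[0,0,0.5,0]]]'; python3 -m crank '[[[0,0,0,0],[0,0,0,0]]]' >/dev/null; python3 look.py w6; python3 - <<'E'
from h import *
d=np.load("w6.npz"); P=d["P"]; z=P[...,2]; r=P[...,:2]-[460.5,59.6]; rr=np.hypot(r[...,0],r[...,1])
t=(z>48)&(z<63)&(rr>22)&(rr<34); q=P[t]; print("ring plane",np.linalg.lstsq(np.c_[q[:,:2]-[460.5,59.6],np.ones(len(q))],q[:,2],rcond=None)[0].round(3),len(q))
t=(z>66)&(z<73)&(rr<14); print("stud",cv2.minEnclosingCircle(P[t][:,:2].astype(np.float32)))
t=(z>54)&(z<63)&(rr<45)&(r[...,0]<15); b=P[t][:,:2]; h=cv2.convexHull(b.astype(np.float32))[:,0].astype(float); h=h[h[:,0]<470]
s=np.linalg.lstsq(np.c_[2*h,np.ones(len(h))],(h**2).sum(1),rcond=None)[0]; print("ring",s[:2].round(1),np.sqrt(s[2]+s[:2]@s[:2]).round(1))
E
```

```text
clock: 18.25
eef_pos: [544.1, 59.6, 182.0]
ee_rot: [0.01, 3.136, 0.002]
ft_force: [0.2, 0.6, 0.1]
width: 85.7
grasp_force: 0.0
eef [541.4  59.7 178.3] [-0.59  0.39  0.6   1.65 -0.23  1.18  1.63]
eef [541.5  59.7 178.4] yaw [-1.     0.006  0.003]
[[ 1.0000e-02  9.7000e-01  2.6000e-01  4.7532e+02]
 [ 1.0000e+00 -1.0000e-02 -0.0000e+00  5.9720e+01]
 [-0.0000e+00  2.6000e-01 -9.7000e-01  3.0528e+02]]
ring plane [-8.7000e-02 -2.0000e-02  6.0014e+01] 4080
stud ((460.5688171386719, 59.4754638671875), 9.88762378692627)
ring [462.2  59.4] 36.7
```

View pics/w6.png

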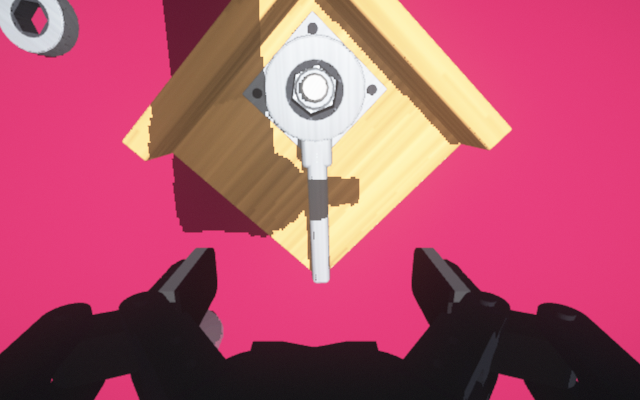

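The wrench sits down over the nut: ring centred at (314,89), tilt 0.09 rad, underside about 35 mm, gripper clear. Handing in.

```bash
python3 -c "
from station import robot; print(robot.job_done())"
```

```text
the job is handed in; nothing more can be done
None
```

The job is handed in at about 18 s of the 72 s allowed, but the hand-in returned no verdict: the nut met its stop and I held about 0.95 N m at the hand for roughly a second, then swung back to unwind the bush and let go. A last picture shows the wrench sitting down over the nut (underside about 35 mm above the bench, tilt about 0.09 rad).

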